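Nest and lock the square reference block

TASK

Push the square steel reference block across the locating plate until it lies square against the fence at the back and home against the stop button at the left, sliding it flat on the plate without ever picking it up. Then push the cam lever's black ball round until the lever is fully locked, so that the cam clamps the block in the corner, and leave the other things on the bench where they are.

Things in the scene. Friction and masses are not known exactly. Their poses are not given: they have to be found in the camera images.
- locating_plate: Fixed dark steel plate lying on the bench, 170 (x) x 250 (y) x 15 mm, with small tapped holes. Origin: centre of its underside (top face at z = 15 mm). Positions given below 'on the plate' are mm in this frame. +x points to the fence at the back, +y to the end stop at the left. Free area: x -85 to 60, y -125 to 75
- fence: Bright steel fence bar fixed along the back of the plate, 18 x 205 x 16 mm tall. Origin: centre of its underside, at (69, -10.5, 15) on the plate, axes parallel to the plate's. Its front face is the line x = 60 on the plate, from y = -113 to 92
- end_stop: Small bright steel stop block fixed on the plate, 30 x 18 x 16 mm tall, with a round stop button, 11 mm across, facing -y. Origin: on the plate's top at (28, 75, 15), under the button's contact face, which is at y = 75 on the plate; axes parallel to the plate's
- square_block: Loose square bright steel hardness reference block, 60 x 60 x 12 mm, about 0.33 kg, lying flat on the right half of the plate. Origin: centre of its underside; x and y along its sides. Home against fence and button its origin is at (30, 45, 15) on the plate, its sides parallel to the plate's
- cam_lever (a joint): Angle (rad) of the cam lever about its vertical pivot: 0 fully open, 1.745 (100 degrees) fully locked, at a hard stop (a dowel beside the rod); grows anticlockwise seen from above. It stays where it is left. Pushed at the ball it needs about 1 N while free, up to about 10 N in the last third, as the cam wedges against the block
- lever_ball (a point): Centre of the black ball, 24 mm across, at the lever's end, 35 mm above the plate's top, 80 mm from the pivot axis. On the plate, the direction from pivot to ball is 130 degrees from +x towards +y when open, 230 degrees (front right) when locked. The 8 mm rod rises from 18 mm above the plate at the pivot to 31 mm at the ball
- cam_pivot (a point): Point on the lever's pivot axis, level with the ball's centre; at (-20.5, 42, 50) on the plate. The cam here is an off-centre dark steel disc, 32 mm across, 1 to 14 mm above the plate, in front of the block's home. At the start it leaves 3 to 5 mm beside a block that lies against the fence; locked, it presses that block onto the fence
- vial: Bystander: (left of the plate, in front of the tall hardness tester, whose body reaches forward to about x = 0.53 m, y = 0.05 m: swing round it) small white sample vial with a blue cap, 27 mm across, 52 mm tall, standing. Origin: centre of its underside
- bushing: Bystander: bronze bushing, 36 mm across, 30 mm tall, standing. Origin: centre of its underside
- round_block: Bystander: round steel reference block, 50 mm across, 16 mm tall. Origin: centre of its underside
- gear: Bystander: sample gear, 52 mm across, 16 mm tall, lying flat. Origin: centre of its underside
- bearing: Bystander: ball bearing, 52 mm across, 15 mm tall, lying flat. Origin: centre of its underside

How it is judged (in metres and radians):
On the way, in this order (a step that is already met when the one before it is completed fails the run):
1. the block is home against the fence and the stop button (within 2.5 mm of the fence and 2 mm of the button, within 3 degrees of square) while the lever still stands open (below 0.6 rad) (x of square_block in the frame of locating_plate above 0.0275 m and y of square_block in the frame of locating_plate above 0.043 m and angle between the x axis of square_block and the x axis of locating_plate, either way round below 0.05 rad and value of joint cam_lever below 0.6 rad), for 0.2 s.
2. the lever is swung to its locked end (value of joint cam_lever above 1.6 rad), for 0.2 s.
At the end, for the whole second after the job is handed in: The block lies flat on the plate within 2 mm of the fence and within 2 mm of the stop button, square to the plate within 2 degrees; the lever is locked (joint above 1.6 of 1.745 rad) and the cam presses the block against the fence with more than 3 N; all at rest (x of square_block in the frame of locating_plate between 0.028 and 0.0325 m and y of square_block in the frame of locating_plate between 0.043 and 0.0475 m and z of square_block in the frame of locating_plate below 0.018 m and angle between the x axis of square_block and the x axis of locating_plate, either way round below 0.035 rad and value of joint cam_lever above 1.6 rad and contact force between square_block and fence above 3 N and linear speed of square_block below 0.01 m/s); the robot touches nothing.
It fails at once if the block is lifted or tipped off the plate (over 6 mm up, or over 0.15 rad) (z of square_block in the frame of locating_plate above 0.021 m or angle between square_block's own z axis and vertical above 0.15 rad).
It fails at once if a bystander is shifted by more than 20 mm (distance of any of vial, bushing, round_block, gear, bearing from where it was at the start of the episode above 0.02 m).
It also fails if it takes over 66 s, if anything falls off the work surface, if the arm or the gripper's body presses on something with over 40 N, if the wrist force passes 120 N, or if a joint passes its speed limit or range.

ROBOT

A 6-joint arm with a two-finger parallel gripper is mounted at the origin on a cart in front of the work surface, level with it; the furniture and walls round the work are solid. World frame = base frame: x ahead of the robot, y to its left, z up, the work surface at z = 0. Lengths are in mm, angles in rad, forces in N, time in s.
With the tool pointing down it reaches from about 350 to 975 mm from the base axis. Payload 7.1 kg.
Tool frame: the origin (TCP) lies between the finger pads; the fingertips stand 19 mm ahead of it and the grasp point (between the pads) is the TCP (ctrl.tcp_to_tips is the distance from the TCP to the fingertips, in mm); z points along the fingers, y is the line along which they close (so a half turn about z gives the same grasp; the last joint's range is limited). The gripper opens to 88 mm and grips with 3 to 60 N. Pads are 20 mm wide; open, the fingers measure 115 mm over their backs; the gripper's body (75 mm by 178 mm) begins 61 mm behind the grasp point.
Start: joints at [-1.299, 0.423, 1.63, -0, 1.089, -0.019], TCP at [179.217, -598.737, 241.675] pointing down, gripper open.
Joint ranges: [-3, 3], [-0.9, 2.11], [0.09, 2.58], [-1.31, 4.45], [0.11, 2.69], [-2.54, 2.54]. Speed limits (rad/s): [2.39, 2.39, 3.01, 3.14, 3.14, 3.14].

INTERFACE

Orientations are given as a rotation vector (axis times angle).
In Python, from workcell import status, optics, ctrl gives the robot as it stands. The module is installed in compiled form; this text tells all that it offers.
- The arm moves only by the shell command python3 -m inch 'ROWS'. ROWS is JSON, a list that holds one entry, the list of rows, each a list of 7 numbers: the shift along the tool's x, y, z in mm, then the turn, a rotation vector about the tool's x, y, z in rad, then the opening in per cent of the stroke, from 0 (shut) to 100 (fully open). A call has 1 to 20 rows; each row is the pose to reach, as a shift and turn from the pose commanded when the call began, along the tool's axes at that moment; what a row does not reach only later rows make up. A row lasts 1/10 s, in which the tool goes at most 50 mm and 8.59 degrees, less where a joint would pass 70% of its speed; a pose out of reach is approached as far as the arm can. A call with a gripper value outside its range is refused whole. The fingers move at their own pace and stop on an object; the grip force is fixed at half the most. Time passes only in rows, so rows that repeat a pose let the fingers close. It gives the time, the measured TCP pose, the force, the opening and the grip force at its end, in the units of the state.
- status.get_obs(): the state, without advancing time (a new reading comes with each control period).
- optics.get_image(name): name is "scene" or "top" or "wrist"; returns a dict with "frame" (420x560x3 uint8, red, green, blue), "fx", "fy", "cx", "cy" (pixels), "k1" (the pictures are not rectified: a ray, as slopes to the right and down, at radius r is drawn at 1 + k1 r^2 times it, then the intrinsics apply), "rvec" (rotation vector, rad) and "tvec" (3), from world to camera coordinates, as OpenCV has them; the wrist camera has in their place "hand_eye" (4x4, takes a point from camera to tool coordinates, whose origin is the TCP and whose axes are the flange's). Camera axes: x right, y down, z forward; pixel columns grow to the right and rows downward; lengths in mm; the calibration is good to about 2 mm. A picture is of the moment at which its call begins: read the wrist's pose just before it. There is no depth.
- ctrl.close_job(): hands the job in; it is judged then, once.
The state is a dict: "t": time; "qpos": joint angles; "qvel": joint speeds; "joint_torque": joint torques, N m; "ee_pos": TCP position; "orientation": TCP orientation; "ft_force": force on the tool from outside, world axes, zero at the start; "moment": the same for the moment, N m; "width": finger opening in mm; "grasp_force": force on a finger pad.
Only numpy, scipy, OpenCV 4.12 (cv2) and the standard library are available. Lean on these libraries where they do the work, as an engineer would, in place of code of your own. Each camera call takes 0.05 s, during which the arm holds its last target. There are 200 camera calls.

## Working session

There is one attempt and no reset: what is moved stays moved. The work goes in short steps, Python scripts to look and compute and a shell command to move; the robot and the scene stay as the last step left them, time stands still between calls to the robot, and variables do not carry over. Pictures are saved under pics/ and viewed, at most 14 in all, crops included, and the job is handed in when it is done.

```bash
mkdir -p pics; cat > h.py <<'E'
import numpy as np, cv2
from workcell import status, optics, ctrl
from scipy.spatial.transform import Rotation as R
def cam(n):
    o=status.get_obs(); d=optics.get_image(n)
    K=np.array([[d['fx'],0,d['cx']],[0,d['fy'],d['cy']],[0,0,1.]])
    if 'hand_eye' in d:
        T=np.eye(4);T[:3,:3]=R.from_rotvec(o['orientation']).as_matrix();T[:3,3]=o['ee_pos']
        W=T@np.array(d['hand_eye'])
    else:
        V=np.eye(4);V[:3,:3]=R.from_rotvec(np.ravel(d['rvec'])).as_matrix();V[:3,3]=np.ravel(d['tvec']);W=np.linalg.inv(V)
    return dict(img=d['frame'],K=K,k1=d['k1'],W=W)
def ray(c,uv):
    p=np.array(uv,float).reshape(-1,2)
    q=cv2.undistortPoints(p.reshape(-1,1,2),c['K'],np.array([c['k1'],0,0,0,0])).reshape(-1,2) 
    d=np.c_[q,np.ones(len(q))]@c['W'][:3,:3].T
    return c['W'][:3,3],d
def onz(c,uv,z):
    o,d=ray(c,uv); return o+d*((z-o[2])/d[:,2])[:,None]
def proj(c,P):
    V=np.linalg.inv(c['W']);p=np.array(P,float).reshape(-1,3)
    return cv2.projectPoints(p,cv2.Rodrigues(V[:3,:3])[0],V[:3,3],c['K'],np.array([c['k1'],0,0,0,0.]))[0].reshape(-1,2)
def save(c,f): cv2.imwrite('pics/'+f,c['img'][:,:,::-1])
E
python3 - <<'E'
from h import *
for n in('scene','top'):
    c=cam(n);save(c,n+'1.png');print(n,c['W'].round(2).tolist(),c['k1'],c['K'][0])
o=status.get_obs();print(o['t'],o['ee_pos'],o['orientation'],R.from_rotvec(o['orientation']).as_matrix().round(3),ctrl.tcp_to_tips)
E
```

```text
scene [[-0.8, -0.46, 0.38, 65.96], [-0.59, 0.6, -0.53, 315.35], [0.02, -0.65, -0.76, 900.21], [0.0, 0.0, 0.0, 1.0]] 0.032606744153118296 [501.28064844   0.         290.88609095]
top [[-0.02, -1.0, 0.07, 418.63], [-1.0, 0.02, -0.02, -243.87], [0.02, -0.07, -1.0, 936.43], [0.0, 0.0, 0.0, 1.0]] 0.020900287103863154 [415.50816908   0.         282.48287189]
0.1 [ 179.09633562 -598.2843071   240.98028672] [-3.10704308e+00 -4.55010844e-01  2.96142032e-04] [[ 0.958  0.287 -0.   ]
 [ 0.287 -0.958  0.001]
 [ 0.    -0.001 -1.   ]] 19.0
```

View pics/top1.png

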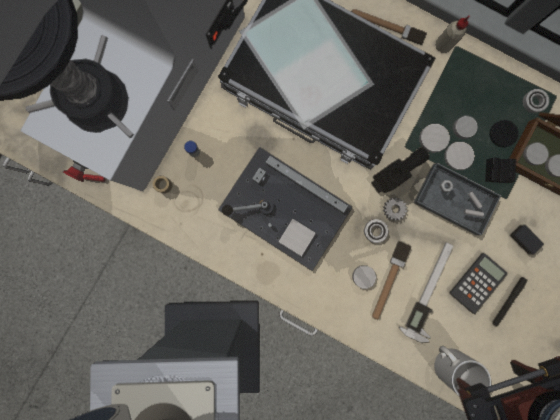

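View pics/scene1.png

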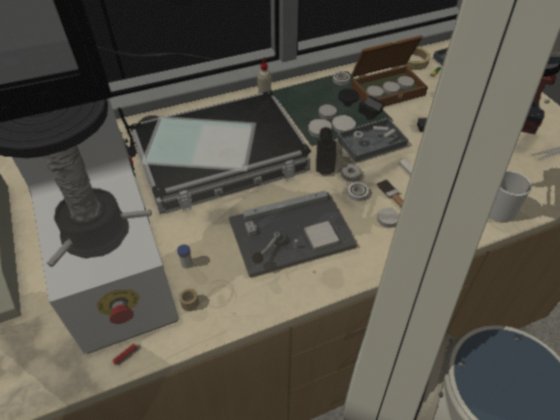

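The top view shows the plate with corners at about (262,150), (352,212), (315,270) and (219,206). The block is near (297,237), the black ball near (227,210), and the pivot near (266,208). The vial is at (191,148) and the bushing at (163,185). The scene view agrees.

```bash
python3 - <<'E'
from h import *
c=cam('top')
P=onz(c,[(262,150),(352,212),(315,270),(219,206)],15);print(P.round(0),[np.linalg.norm(P[i]-P[(i+1)%4]).round() for i in range(4)],P.mean(0).round())
print('block',onz(c,[297,237],27).round(), 'ball',onz(c,[227,210],50).round(),'vial',onz(c,[191,148],52).round(),'bush',onz(c,[163,185],30).round())
print(np.array(optics.get_image('wrist')['hand_eye']).round(3).tolist())
t=P.mean(0); o=status.get_obs(); M=R.from_rotvec(o['orientation']).as_matrix()
print('shift to plate centre z=300 in tool:',(M.T@(np.array([t[0],t[1],300])-o['ee_pos'])).round())
E
```

```text
[[ 613. -220.   15.]
 [ 470. -418.   15.]
 [ 344. -333.   15.]
 [ 489. -123.   15.]] [np.float64(244.0), np.float64(153.0), np.float64(255.0), np.float64(158.0)] [ 479. -274.   15.]
block [[ 417. -294.   27.]] ball [[ 477. -145.   50.]] vial [[612. -69.  52.]] bush [[535.  -4.  30.]]
[[0.0, -0.97, -0.241, 64.54], [1.0, 0.0, 0.001, -1.11], [-0.0, -0.241, 0.97, -142.873], [0.0, 0.0, 0.0, 1.0]]
shift to plate centre z=300 in tool: [ 380. -225.  -59.]
```

```bash
python3 -m inch '[[[360,-248,-60,0,0,-2.22,20],[360,-248,-60,0,0,-2.22,20],[360,-248,-60,0,0,-2.22,20],[360,-248,-60,0,0,-2.22,20],[360,-248,-60,0,0,-2.22,20],[360,-248,-60,0,0,-2.22,20],[360,-248,-60,0,0,-2.22,20],[360,-248,-60,0,0,-2.22,20],[360,-248,-60,0,0,-2.22,20],[360,-248,-60,0,0,-2.22,20],[360,-248,-60,0,0,-2.22,20],[360,-248,-60,0,0,-2.22,20],[360,-248,-60,0,0,-2.22,20],[360,-248,-60,0,0,-2.22,20],[360,-248,-60,0,0,-2.22,20],[360,-248,-60,0,0,-2.22,20],[360,-248,-60,0,0,-2.22,20],[360,-248,-60,0,0,-2.22,20],[360,-248,-60,0,0,-2.22,20],[360,-248,-60,0,0,-2.22,20]]]'
python3 - <<'E'
from h import *
c=cam('wrist');save(c,'w1.png');np.save('w1.npy',c,allow_pickle=True)
o=status.get_obs();print(o['t'],o['ee_pos'],o['qpos'],R.from_rotvec(o['orientation']).as_matrix().round(3),o['width'])
E
```

```text
t: 2.2
ee_pos: [453.0, -257.9, 301.7]
orientation: [-0.976, -2.986, 0.0]
ft_force: [0.1, 0.7, -0.5]
width: 17.8
grasp_force: 0.0
2.25 [ 453.01335943 -257.94835821  301.67351015] [-5.40450985e-01  2.00691779e-01  1.79837941e+00  3.65810841e-06
  1.14253311e+00 -1.47985337e+00] [[-0.807  0.59  -0.   ]
 [ 0.59   0.807  0.   ]
 [ 0.     0.    -1.   ]] 17.337296039804627
```

View pics/w1.png

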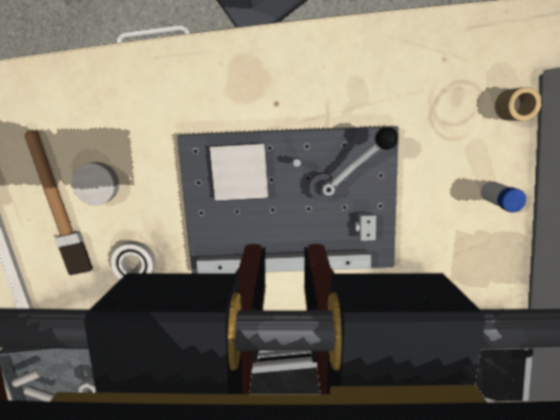

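The wrist view shows the whole plate, with front corners at (180,136) and (397,126). The block spans about (210,145) to (268,200), the ball is at (386,138) and the pivot top at (328,189). Image right is plate +y and image down is plate +x.

```bash
cat > m.py <<'E'
from h import *
def meas(c,pl,ang,roi):
    """block pose on plate from bright blob in roi (u0,v0,u1,v1)"""
    g=cv2.cvtColor(c['img'],cv2.COLOR_RGB2GRAY);m=np.zeros_like(g);u0,v0,u1,v1=roi
    m[v0:v1,u0:u1]=(g[v0:v1,u0:u1]>130)*255
    k=max(cv2.findContours(m,0,cv2.CHAIN_APPROX_NONE)[0],key=cv2.contourArea)
    P=onz(c,k.reshape(-1,2),27)[:,:2]; A=np.deg2rad(ang)
    Q=(P-pl)@np.array([[np.cos(A),-np.sin(A)],[np.sin(A),np.cos(A)]])
    r=cv2.minAreaRect(Q.astype(np.float32)); return r
E
python3 - <<'E'
from m import *
c=np.load('w1.npy',allow_pickle=True).item()
g=cv2.cvtColor(c['img'],cv2.COLOR_RGB2GRAY)
# front edge & sides by subpixel gradient: scan
def edge(pts,axis,h=8):
    out=[]
    for u,v in pts:
        if axis=='v': s=g[v-h:v+h,u-1:u+2].mean(1); k=np.argmax(abs(np.diff(s)));out.append((u,v-h+k+.5))
        else: s=g[v-1:v+2,u-h:u+h].mean(0); k=np.argmax(abs(np.diff(s)));out.append((u-h+k+.5,v))
    return onz(c,out,15)[:,:2]
F=edge([(u,int(136-(u-180)*10/217)) for u in range(195,372,6)],'v')
Lr=edge([(int(180+(v-136)*12/137),v) for v in range(150,262,6)],'u')
Ll=edge([(396,v) for v in range(150,262,6)],'u')
def fit(P): vx,vy,x,y=cv2.fitLine(P.astype(np.float32),cv2.DIST_HUBER,0,.01,.01).ravel();return np.array([x,y]),np.array([vx,vy])
for P in(F,Lr,Ll):
    p,d=fit(P);print(p.round(1),np.rad2deg(np.arctan2(d[1],d[0])).round(2))
def X(a,b): A=np.c_[a[1],-b[1]];s=np.linalg.solve(A,b[0]-a[0]);return a[0]+s[0]*a[1]
f,r,l=map(fit,(F,Lr,Ll));A=X(f,r);B=X(f,l);print(A,B,np.linalg.norm(A-B))
y=(B-A)/np.linalg.norm(B-A);x=np.array([y[1],-y[0]]);ang=np.rad2deg(np.arctan2(x[1],x[0]))
pl=(A+B)/2+85*x;print('plate',pl,ang)
print(meas(c,pl,ang,(200,136,278,210)))
a=np.deg2rad(ang);M=np.array([[np.cos(a),-np.sin(a)],[np.sin(a),np.cos(a)]])
for n,uv,z in(('ball',(386.5,138),50),('pivot',(328,189.5),40)): print(n,(onz(c,uv,z)[0,:2]-pl)@M)
for n,q in(('ball',(-72,103,50)),('cornerFL',(85,125,15)),('fenceR',(60,-113,31)),('corner0',(-85,-125,15))): print(n,proj(c,np.r_[M@q[:2]+pl,q[2]]))
print('plate centre via fence corners', (onz(c,[(395,268),(192,273)],15)[:,:2]-pl)@M)
E
```

```text
[ 395.9 -241.3] 56.08
[ 404.6 -374.8] -33.89
[ 550.3 -167.5] -33.78
[ 336.75885 -329.24567] [ 478.05566  -119.159775] 253.1815
plate [ 477.93887 -271.63995] -33.92347
((-40.219703674316406, -52.83091735839844), (60.15784454345703, 60.231475830078125), 0.8965603113174438)
ball [-72.97273774 104.66291483]
pivot [-19.39145725  44.63760645]
ball [[384.87646062 139.01249512]]
cornerFL [[392.14247125 267.29519799]]
fenceR [[193.14616377 260.12482307]]
corner0 [[173.35377301 133.83228086]]
plate centre via fence corners [[  86.0787192   128.5542561 ]
 [  82.76575219 -120.47586933]]
```

```bash
cat > g.py <<'E'
from m import *
PL=np.array([478.8,-270.3]);ANG=-33.9;a=np.deg2rad(ANG);M=np.array([[np.cos(a),-np.sin(a)],[np.sin(a),np.cos(a)]])
def where():
    o=status.get_obs();T=R.from_rotvec(o['orientation']).as_matrix()
    q=M.T@(np.array(o['ee_pos'][:2])-PL);yaw=np.rad2deg(np.arctan2(T[1,0],T[0,0]))-ANG
    print('t %.1f plate xy %s z %.1f yawrel %.2f F(plate) %s %.1f w %.1f q6 %.2f'%(o['t'],q.round(1),o['ee_pos'][2],(yaw+360)%360,(M.T@np.array(o['ft_force'][:2])).round(1),o['ft_force'][2],o['width'],o['qpos'][5]))
    return o,T
def go(x,y,z):
    o,T=where();w=np.r_[M@[x,y]+PL,z];print('shift',(T.T@(w-o['ee_pos'])).round(1))
E
python3 -c "
from g import *
go(-94,-54.4,38)"
```

```text
t 2.2 plate xy [-28.3  -4.1] z 301.7 yawrel 177.72 F(plate) [0.5 0.6] 1.2 w 17.3 q6 -1.48
shift [ 63.7 -52.8 263.7]
```

```bash
python3 -m inch '[[[64,-53,50,0,0,-0.04,20],[64,-53,100,0,0,-0.04,20],[64,-53,150,0,0,-0.04,20],[64,-53,190,0,0,-0.04,20],[64,-53,220,0,0,-0.04,20],[64,-53,240,0,0,-0.04,20],[64,-53,240,0,0,-0.04,20],[64,-53,240,0,0,-0.04,20],[64,-53,240,0,0,-0.04,20]]]'
python3 - <<'E'
from g import *
go(-94,-54.4,38)
c=cam('wrist');save(c,'w2.png');np.save('w2.npy',c,allow_pickle=True)
E
```

```text
t: 3.15
ee_pos: [371.1, -263.7, 63.1]
orientation: [0.914, 3.003, -0.001]
ft_force: [-0.1, 0.3, 0.8]
width: 17.6
grasp_force: 0.0
t 3.1 plate xy [-93.1 -54.6] z 63.1 yawrel 180.05 F(plate) [-0.3  0.2] 0.8 w 17.6 q6 -1.62
shift [ 1.   0.2 25.1]
```

View pics/w2.png

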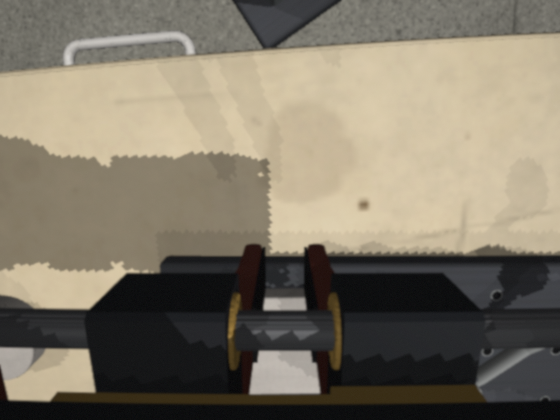

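The open fingertips (columns 250 to 320) stand just in front of the block and are centred on it. Next I lower the tool and push towards the fence.

```bash
python3 -m inch '[[[1,0,12,0,0,0,20],[1,0,25,0,0,0,20],[1,0,25,0,0,0,20],[-6,0,25,0,0,0,20],[-11,0,25,0,0,0,20],[-16,0,25,0,0,0,20],[-21,0,25,0,0,0,20],[-26,0,25,0,0,0,20],[-31,0,25,0,0,0,20],[-36,0,25,0,0,0,20],[-41,0,25,0,0,0,20],[-46,0,25,0,0,0,20],[-51,0,25,0,0,0,20],[-56,0,25,0,0,0,20],[-61,0,25,0,0,0,20],[-65,0,25,0,0,0,20],[-68,0,25,0,0,0,20],[-70,0,25,0,0,0,20],[-71,0,25,0,0,0,20]]]'
python3 -c "
from g import *
where()"
```

```text
t: 5.1
ee_pos: [429.2, -302.6, 36.7]
orientation: [0.915, 3.005, 0.0]
ft_force: [-2.0, 0.9, 1.9]
width: 17.3
grasp_force: 1.2
t 5.1 plate xy [-23.2 -54.5] z 36.7 yawrel 180.05 F(plate) [-2.1 -0.4] 1.9 w 17.3 q6 -1.62
```

```bash
python3 -m inch '[[[-2,0,0,0,0,0,20],[-4,0,0,0,0,0,20],[-6,0,0,0,0,0,20],[-8,0,0,0,0,0,20],[-9,0,0,0,0,0,20],[-10,0,0,0,0,0,20],[-11,0,0,0,0,0,20],[-11,0,0,0,0,0,20]]]'
python3 -c "
from g import *
where()"
```

```text
t: 5.9
ee_pos: [438.4, -308.8, 36.7]
orientation: [0.914, 3.005, -0.0]
ft_force: [-1.4, 0.3, -0.7]
width: 17.5
grasp_force: 0.4
t 5.9 plate xy [-12.1 -54.5] z 36.7 yawrel 180.05 F(plate) [-1.4 -0.5] -0.7 w 17.5 q6 -1.62
```

```bash
python3 -m inch '[[[-1,0,0,0,0,0,20],[-2,0,0,0,0,0,20],[-2,0,0,0,0,0,20]]]' | grep ft
python3 -m inch '[[[-1,0,0,0,0,0,20],[-1,0,0,0,0,0,20]]]' | grep ft
python3 -m inch '[[[-1,0,0,0,0,0,20],[-1,0,0,0,0,0,20]]]' | grep ft
python3 -c "
from g import *
where()"
```

```text
ft_force: [0.1, 0.9, 0.5]
ft_force: [-1.1, 1.2, 0.9]
ft_force: [-3.9, 2.3, 3.2]
t 6.6 plate xy [ -9.2 -54.5] z 36.6 yawrel 180.05 F(plate) [-4.5 -0.2] 3.2 w 17.5 q6 -1.62
```

```bash
python3 -m inch '[[[-1,0,0,0,0,0,20],[-1,0,0,0,0,0,20]]]' | grep ft
python3 -m inch '[[[-1,0,0,0,0,0,20],[-1,0,0,0,0,0,20]]]' | grep ft
python3 -c "
from g import *
where()"
```

```text
ft_force: [-5.7, 4.5, 5.8]
ft_force: [-8.2, 4.9, 7.5]
t 7.0 plate xy [ -9.1 -54.5] z 36.3 yawrel 180.05 F(plate) [-9.5 -0.5] 7.5 w 17.4 q6 -1.62
```

```bash
python3 -m inch '[[[5,0,0,0,0,0,20],[15,0,0,0,0,0,10],[15,0,-20,0,0,0,0],[15,0,-40,0,0,0,0],[5,-30,-40,0,0,0,0],[-20,-60,-40,0,0,0,0],[-35,-60,-40,0,0,0,0],[-35,-60,-40,0,0,0,0],[-35,-60,-40,0,0,0,0]]]'
python3 - <<'E'
from g import *
go(28,-112,37.5)
c=cam('wrist');save(c,'w3.png')
E
```

```text
t: 7.9
ee_pos: [438.3, -380.7, 76.4]
orientation: [-0.914, -3.005, -0.0]
ft_force: [-0.8, 0.2, 0.6]
width: 0.1
grasp_force: 0.0
t 7.9 plate xy [  28.  -114.2] z 76.4 yawrel 180.06 F(plate) [-0.7 -0.3] 0.6 w 0.1 q6 -1.72
shift [-0.1  2.2 38.9]
```

View pics/w3.png

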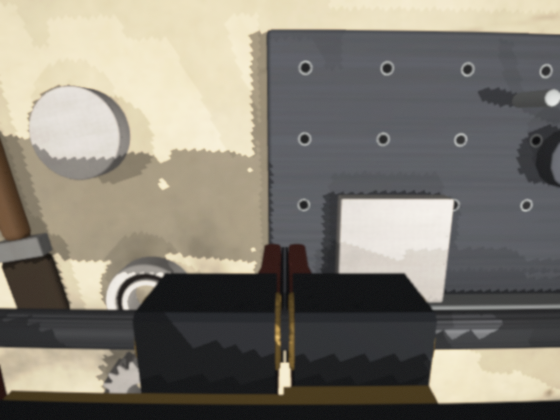

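The block lies flat along the fence side, with its front edge level at row 198 and its right edge at column 340. The closed fingertips (columns 263 to 308) are clear of it on its right. Next I lower the tool and push left.

```bash
python3 -m inch '[[[0,0,20,0,0,0,0],[0,0,39,0,0,0,0],[0,0,39,0,0,0,0],[0,8,39,0,0,0,0],[0,12,39,0,0,0,0],[0,16,39,0,0,0,0],[0,20,39,0,0,0,0],[0,25,39,0,0,0,0],[0,30,39,0,0,0,0],[0,35,39,0,0,0,0],[0,40,39,0,0,0,0],[0,45,39,0,0,0,0],[0,50,39,0,0,0,0],[0,55,39,0,0,0,0],[0,60,39,0,0,0,0],[0,64,39,0,0,0,0],[0,67,39,0,0,0,0],[0,68,39,0,0,0,0]]]' | grep -E 'ft|pos'
python3 - <<'E'
from g import *
where()
c=cam('wrist');save(c,'w4.png')
E
```

```text
ee_pos: [476.8, -324.5, 37.7]
ft_force: [-0.8, -2.2, 1.2]
t 9.8 plate xy [ 28.6 -46.1] z 37.7 yawrel 180.07 F(plate) [ 0.6 -2.3] 1.2 w 0.4 q6 -1.60
```

View pics/w4.png

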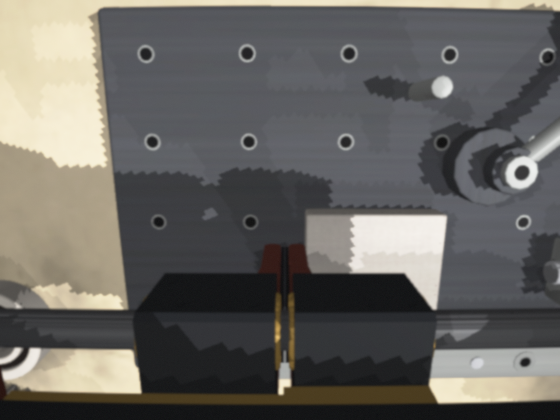

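The block (columns 305 to 447, front edge at row 212) is staying square against the fence. I'll keep pushing.

```bash
python3 -m inch '[[[0,5,0,0,0,0,0],[0,10,0,0,0,0,0],[0,15,0,0,0,0,0],[0,20,0,0,0,0,0],[0,25,0,0,0,0,0],[0,29,0,0,0,0,0],[0,33,0,0,0,0,0],[0,36,0,0,0,0,0],[0,39,0,0,0,0,0],[0,41,0,0,0,0,0],[0,42,0,0,0,0,0],[0,43,0,0,0,0,0]]]' | grep -E 'ft|pos'
python3 -m inch '[[[0,1,0,0,0,0,0],[0,2,0,0,0,0,0],[0,2,0,0,0,0,0]]]' | grep ft
python3 -c "
from g import *
where()"
```

```text
ee_pos: [500.6, -289.1, 37.6]
ft_force: [-0.1, -1.3, 0.3]
ft_force: [-0.5, -0.2, 0.9]
t 11.3 plate xy [28.6 -1.4] z 37.6 yawrel 180.05 F(plate) [-0.3 -0.5] 0.9 w 0.5 q6 -1.52
```

```bash
for i in 1; do python3 -m inch '[[[0,1,0,0,0,0,0],[0,1,0,0,0,0,0]]]' | grep ft
python3 -m inch '[[[0,1,0,0,0,0,0],[0,1,0,0,0,0,0]]]' | grep ft
python3 -m inch '[[[0,1,0,0,0,0,0],[0,1,0,0,0,0,0]]]' | grep ft
python3 -m inch '[[[0,1,0,0,0,0,0],[0,1,0,0,0,0,0]]]' | grep ft; done
python3 -c "
from g import *
where()"
```

```text
ft_force: [0.4, -0.9, -0.1]
ft_force: [-1.3, 0.1, -0.2]
ft_force: [0.5, 0.0, -0.8]
ft_force: [-0.5, 0.2, 0.3]
t 12.1 plate xy [28.6  2.6] z 37.7 yawrel 180.05 F(plate) [-0.6 -0.1] 0.3 w 0.2 q6 -1.51
```

```bash
python3 -m inch '[[[0,1,0,0,0,0,0],[0,1,0,0,0,0,0]]]' | grep ft
python3 -m inch '[[[0,1,0,0,0,0,0],[0,1,0,0,0,0,0]]]' | grep ft
python3 -c "
from g import *
where()
c=cam('wrist');save(c,'w5.png')"
```

```text
ft_force: [-0.5, -1.0, -1.0]
ft_force: [0.3, -1.4, -0.5]
t 12.5 plate xy [28.6  4.6] z 37.7 yawrel 180.05 F(plate) [ 1. -1.] -0.5 w 0.8 q6 -1.51
```

View pics/w5.png

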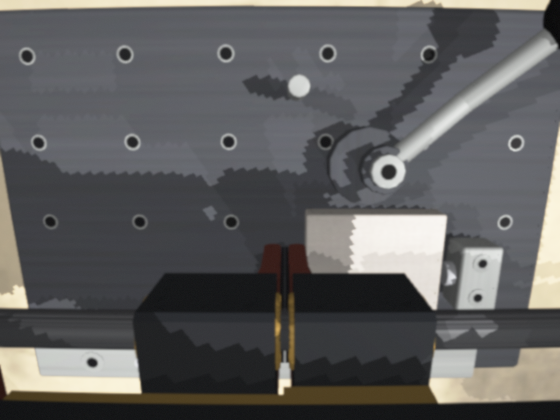

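The block's left edge (column 446) is almost at the button (columns 446 to 457), so I'll push on gently until the force shows contact.

```bash
python3 -m inch '[[[0,1,0,0,0,0,0],[0,1,0,0,0,0,0]]]' | grep ft
python3 -m inch '[[[0,1,0,0,0,0,0],[0,1,0,0,0,0,0]]]' | grep ft
python3 -m inch '[[[0,1,0,0,0,0,0],[0,1,0,0,0,0,0]]]' | grep ft
python3 -c "
from g import *
where()"
```

```text
ft_force: [-0.0, 0.4, -0.9]
ft_force: [-0.2, -0.9, 0.2]
ft_force: [-2.5, -3.2, 0.2]
t 13.2 plate xy [28.6  7.2] z 37.7 yawrel 180.06 F(plate) [-0.3 -4.1] 0.2 w 0.2 q6 -1.51
```

```bash
python3 -m inch '[[[0,1,0,0,0,0,0],[0,1,0,0,0,0,0]]]' | grep ft
python3 -m inch '[[[0,1,0,0,0,0,0],[0,1,0,0,0,0,0]]]' | grep ft
python3 -c "
from g import *
where()"
```

```text
ft_force: [-4.7, -8.7, -0.6]
ft_force: [-8.6, -12.5, 0.3]
t 13.6 plate xy [28.6  7.5] z 37.7 yawrel 180.09 F(plate) [ -0.2 -15.2] 0.3 w 0.8 q6 -1.50
```

```bash
python3 -m inch '[[[0,-5,0,0,0,0,0],[0,-12,0,0,0,0,0],[0,-12,-40,0,0,0,0],[0,-12,-90,0,0,0,15],[40,0,-140,0,0,0,30],[88,30,-190,0,0,0,37],[88,30,-210,0,0,0,37],[88,30,-210,0,0,0,37],[88,30,-210,0,0,0,37]]]' | grep -E 'ft|wid'
python3 - <<'E'
from g import *
o,T=where()
c=cam('wrist');save(c,'w6.png');np.save('w6.npy',c,allow_pickle=True)
print(proj(c,[np.r_[M@q[:2]+PL,q[2]] for q in((0,15,27),(0,75,27),(60,15,27),(60,75,27),(-72,103,50),(-20.5,42,40))]).round(1).tolist())
E
```

```text
ft_force: [1.4, -0.5, -0.7]
width: 32.6
t 14.4 plate xy [-58.9  40. ] z 249.2 yawrel 180.12 F(plate) [1.4 0.3] -0.7 w 32.6 q6 -1.43
[[259.6, 245.6], [318.3, 245.7], [260.4, 299.0], [316.9, 299.1], [353.0, 179.5], [286.2, 230.1]]
```

View pics/w6.png

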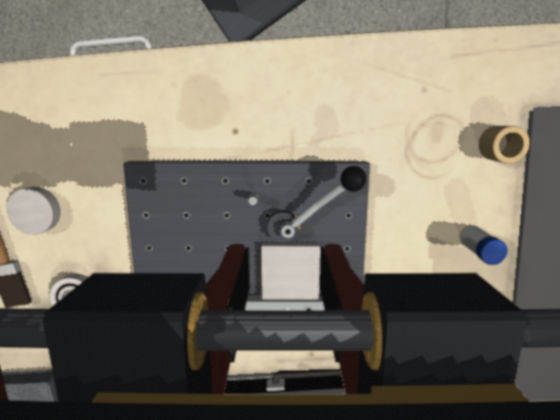

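Seen from above, the block's front corners (262,246) and (319,246) match the predicted home pose, and the ball at (353,179) matches its prediction exactly. Next I go over the ball with the fingers straddling it along the tangent.

```bash
python3 - <<'E'
from m import *
from g import PL,ANG
c=np.load('w6.npy',allow_pickle=True).item();print(meas(c,PL,ANG,(250,240,330,297)))
E
python3 -m inch '[[[13,63,20,0,0,0.15,37],[13,63,40,0,0,0.3,37],[13,63,60,0,0,0.45,37],[13,63,80,0,0,0.6,37],[13,63,100,0,0,0.75,37],[13,63,125,0,0,0.87,37],[13,63,140,0,0,0.87,37],[13,63,140,0,0,0.87,37],[13,63,140,0,0,0.87,37]]]' | grep -E 'ft|wid'
python3 - <<'E'
from g import *
go(-72,103.2,57)
c=cam('wrist');save(c,'w7.png')
E
```

```text
((28.41739273071289, 46.55816650390625), (56.034950256347656, 59.78080368041992), 0.08419042825698853)
ft_force: [-0.5, -0.8, 0.6]
width: 32.6
t 15.4 plate xy [-72.8 102. ] z 106.4 yawrel 130.19 F(plate) [-0.  -0.9] 0.6 w 32.6 q6 -0.43
shift [ 0.4  1.5 49.4]
```

View pics/w7.png

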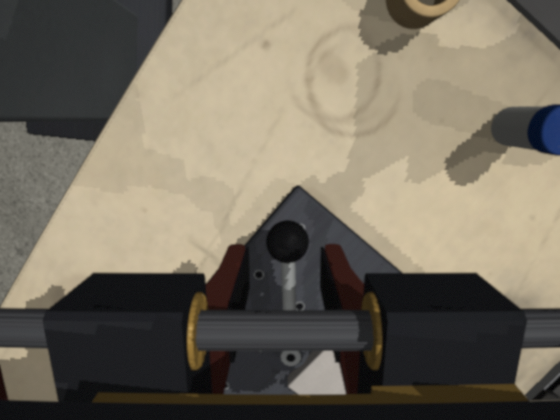

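The block is square to 0.1 degrees and home. The ball at (288,241) is centred between the fingers (columns 245 and 325), with the rod running along the slot. Next I lower the tool and swing the lever.

```bash
python3 -m inch '[[[0,1.5,20,0,0,0,37],[0,1.5,40,0,0,0,37],[0,1.5,49,0,0,0,37],[0,1.5,49,0,0,0,37]]]' | grep -E 'pos|ft|wid'
python3 -m inch '[[[-0.3,-7,0,0,0,-0.087,37],[-1.2,-13.9,0,0,0,-0.175,37],[-2.7,-20.7,0,0,0,-0.262,37],[-4.8,-27.4,0,0,0,-0.349,37],[-7.5,-33.8,0,0,0,-0.436,37],[-10.7,-40,0,0,0,-0.524,37],[-14.5,-45.9,0,0,0,-0.611,37],[-18.7,-51.4,0,0,0,-0.698,37],[-23.4,-56.6,0,0,0,-0.785,37],[-28.6,-61.3,0,0,0,-0.873,37],[-34.1,-65.5,0,0,0,-0.96,37],[-40,-69.3,0,0,0,-1.047,37],[-40,-69.3,0,0,0,-1.047,37]]]'
python3 -c "
from g import *
where()"
```

```text
ee_pos: [476.9, -144.7, 58.2]
ft_force: [-0.9, -0.2, 0.8]
width: 32.7
t: 17.15
ee_pos: [413.4, -192.9, 59.8]
orientation: [0.645, 3.073, -0.001]
ft_force: [-0.1, 1.2, -0.0]
width: 32.8
grasp_force: 0.0
t 17.1 plate xy [-97.4  27.8] z 59.8 yawrel 190.19 F(plate) [-0.8  0.9] -0.0 w 32.8 q6 -1.62
```

```bash
python3 -m inch '[[[-0.3,-7,0,0,0,-0.087,37],[-1.2,-13.9,0,0,0,-0.175,37],[-2.7,-20.7,0,0,0,-0.262,37],[-4.8,-27.4,0,0,0,-0.349,37],[-7.5,-33.8,0,0,0,-0.436,37],[-10.7,-40,0,0,0,-0.524,37],[-14.5,-45.9,0,0,0,-0.611,37],[-14.5,-45.9,0,0,0,-0.611,37]]]'
python3 -c "
from g import *
where()"
```

```text
t: 17.95
ee_pos: [408.1, -240.2, 59.3]
orientation: [-0.306, 3.126, -0.001]
ft_force: [-0.6, 0.5, 0.6]
width: 32.2
grasp_force: 0.0
t 17.9 plate xy [-75.5 -14.4] z 59.3 yawrel 225.10 F(plate) [-0.8  0.1] 0.6 w 32.2 q6 -2.32
```

```bash
python3 -c "
from g import *
c=cam('wrist');save(c,'w8.png')"
```

```text
(no output)
```

View pics/w8.png

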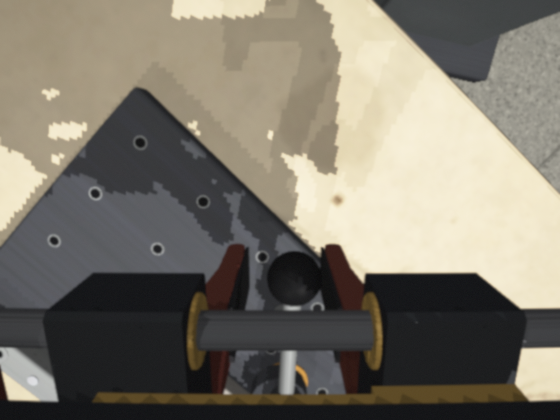

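The ball (293,278) has travelled with the fingers and now rests against the trailing right-hand finger. I'll finish the swing in small steps with little further turning, because joint 6 is near its limit.

```bash
python3 -m inch '[[[0,-2,0,0,0,-0.03,37],[-0.2,-4,0,0,0,-0.05,37],[-0.3,-6,0,0,0,-0.07,37],[-0.4,-8,0,0,0,-0.07,37],[-0.4,-8,0,0,0,-0.07,37]]]' |grep -E 'ft|wid|grasp'
python3 -m inch '[[[0,-1,0,0,0,0,37],[0,-2,0,0,0,0,37],[0,-2,0,0,0,0,37]]]' |grep -E 'ft|wid|grasp'
python3 -c "
from g import *
where()"
```

```text
ft_force: [-1.1, 2.1, 1.0]
width: 32.8
grasp_force: 1.4
ft_force: [-2.6, 3.6, 2.7]
width: 32.3
grasp_force: 2.2
t 18.8 plate xy [-69.2 -21.3] z 58.5 yawrel 229.19 F(plate) [-4.2  1.5] 2.7 w 32.3 q6 -2.41
```

```bash
python3 -m inch '[[[0,-1,0,0,0,0,37],[0,-2,0,0,0,0,37],[0,-2,0,0,0,0,37]]]' |grep -E 'ft|wid|grasp'
python3 -m inch '[[[0,-1,0,0,0,0,37],[0,-2,0,0,0,0,37],[0,-2,0,0,0,0,37]]]' |grep -E 'ft|wid|grasp'
python3 -c "
from g import *
where()"
```

```text
ft_force: [-2.9, 2.9, 1.5]
width: 32.7
grasp_force: 2.3
ft_force: [-1.8, 11.8, 5.9]
width: 32.7
grasp_force: 6.1
t 19.4 plate xy [-67.7 -23. ] z 58.3 yawrel 229.15 F(plate) [-8.1  8.8] 5.9 w 32.7 q6 -2.41
```

```bash
python3 -m inch '[[[0,-1,0,0,0,0,37],[0,-2,0,0,0,0,37],[0,-2,0,0,0,0,37]]]' |grep -E 'ft|wid|grasp'
python3 -c "
from g import *
where()"
python3 -m inch '[[[0,-1,0,0,0,0,37],[0,-2,0,0,0,0,37],[0,-2,0,0,0,0,37]]]' |grep -E 'ft|wid|grasp'
python3 -c "
from g import *
where()"
```

```text
ft_force: [-0.9, 20.5, 8.6]
width: 32.7
grasp_force: 10.0
t 19.7 plate xy [-67.5 -23.4] z 58.2 yawrel 229.11 F(plate) [-12.2  16.5] 8.6 w 32.7 q6 -2.42
ft_force: [1.4, 30.1, 12.4]
width: 32.8
grasp_force: 13.9
t 20.0 plate xy [-67.4 -23.7] z 58.0 yawrel 229.07 F(plate) [-15.6  25.8] 12.4 w 32.8 q6 -2.42
```

The tool has stalled at 30 N, so the lever is on its hard stop. I'll unload, centre the fingers on the ball, lift straight off and check.

```bash
python3 -m inch '[[[0,3,0,0,0,0,37],[0,6,0,0,0,0,40],[0,8,0,0,0,0,45],[0,8,0,0,0,0,45]]]' |grep -E 'ft|wid|grasp'
python3 -m inch '[[[0,0,-20,0,0,0,45],[0,0,-50,0,0,0,45],[0,0,-100,0,0,0,45],[20,0,-150,0,0,0.15,45],[40,0,-180,0,0,0.3,45],[40,0,-180,0,0,0.45,45],[40,0,-180,0,0,0.6,45],[40,0,-180,0,0,0.75,45],[40,0,-180,0,0,0.86,45],[40,0,-180,0,0,0.86,45],[40,0,-180,0,0,0.86,45]]]' |grep -E 'ft|wid'
python3 - <<'E'
from g import *
go(-59,40,250)
c=cam('wrist');save(c,'w9.png');np.save('w9.npy',c,allow_pickle=True)
print(proj(c,[np.r_[M@q[:2]+PL,q[2]] for q in((0,15,27),(0,75,27),(-71.9,-19.3,50),(-20.5,42,40))]).round(1).tolist())
E
```

```text
ft_force: [-0.1, 0.0, -0.7]
width: 39.8
grasp_force: 0.0
ft_force: [0.4, 0.4, 0.5]
width: 39.5
t 21.5 plate xy [-94.3 -51.7] z 238.8 yawrel 180.09 F(plate) [0.1 0.6] 0.5 w 39.5 q6 -1.62
shift [-35.5  91.6 -11.2]
[[349.6, 282.6], [408.0, 282.5], [319.9, 220.4], [380.5, 268.8]]
```

View pics/w9.png

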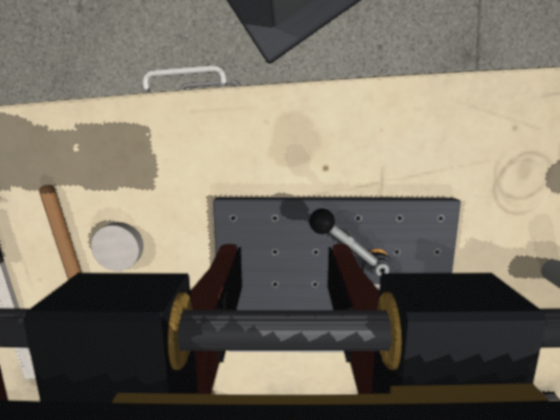

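The ball (321,221) and pivot (382,269) match the locked prediction of (320,220). One last check of the block, from the earlier viewpoint.

```bash
python3 -m inch '[[[-35,45,-11,0,0,0,45],[-35,92,-11,0,0,0,45],[-35,92,-11,0,0,0,45],[-35,92,-11,0,0,0,45]]]' |grep -E 'ft'
python3 - <<'E'
from g import *
where();c=cam('wrist');save(c,'w10.png')
print(meas(c,PL,ANG,(250,240,330,297)))
E
```

```text
ft_force: [1.1, 0.6, 0.5]
t 21.9 plate xy [-59.7  41.5] z 249.4 yawrel 180.18 F(plate) [0.6 1.1] 0.5 w 39.5 q6 -1.43
((27.732797622680664, 51.19091796875), (53.749351501464844, 69.57304382324219), 0.18774880468845367)
```

View pics/w10.png

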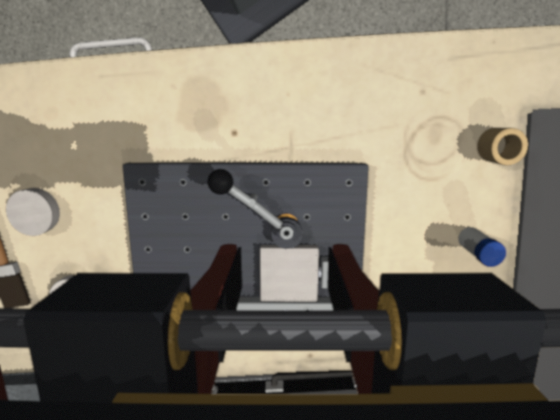

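The block (260–318, front edge at row 247) still has its right face at y ≈ 16.4, against 16.7 before clamping. It touches the button, is square to 0.2 degrees, and the lever is locked. I'm handing in.

```bash
python3 -c "
from g import *
print(ctrl.close_job())"
```

```text
the job is handed in; nothing more can be done
None
```

I pushed the block home against the fence and stop button and swung the cam lever to its hard stop, then handed the job in at about 22 s; the final picture shows it square and locked with the bystanders in view unmoved, but the hand-in gave no verdict and I could not measure the cam's clamping force.

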